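# Fit the spinner's rotor on the shaft flat and hold it for its set screw

### The arm

A 6-joint arm with a two-finger parallel gripper is mounted at the origin on a cart in front of the work surface, level with it; the furniture and walls round the work are solid. World frame = base frame: x ahead of the robot, y to its left, z up, the work surface at z = 0. Lengths are in m, angles in rad, forces in N, time in s.
With the tool pointing down it reaches from about 0.3 to 0.825 m from the base axis. Payload 5.4 kg.
Tool frame: the origin (TCP) lies at the very end of the fingers, on their centre line; the grasp point (between the pads) lies 19 mm behind it; z points along the fingers, y is the direction in which the jaws open and shut (so a half turn about z gives the same grasp; the last joint's range is limited). The gripper opens to 92 mm and grips with 3 to 60 N. Pads are 20 mm wide; open, the fingers measure 128 mm over their backs; the gripper's body (75 mm by 189 mm) begins 69 mm behind the grasp point.
Start: joints at [0.986, 0.158, 1.597, -0, 1.386, -0.21], TCP at [0.211, 0.535, 0.215] pointing down, gripper open.
Joint ranges: [-2.91, 2.91], [-0.94, 2.29], [0.18, 2.7], [-1.29, 4.43], [0.17, 2.64], [-3, 3]. Speed limits (rad/s): [2.57, 2.57, 3.14, 3.14, 3.14, 3.14].

### API

Orientations are given as [roll, pitch, yaw] about the fixed x, y, z axes, in that order (R = Rz(yaw) Ry(pitch) Rx(roll)).
In Python, from rig import arm gives the robot as it stands.
- The arm moves only by the tool servo_tool, never from a script. Its argument "increments" is a list of rows, each a list of 3 entries, a list of its own where there are three numbers: the shift along the tool's x, y, z in cm, then the turn, a rotation vector about the tool's x, y, z in rad, then the finger opening in cm, from 0 to 9.19. A call has 1 to 5 rows; each row shifts and turns the pose as measured when the row begins, along the tool's axes as they then stand; what a row does not reach is not made up. A row lasts 1/8 s, in which the tool goes at most 62.5 mm and 10.7 degrees, less where a joint would pass 70% of its speed; a pose out of reach is approached as far as the arm can. A call is refused whole if a number of a shift passes 6.25 or a number of a turn 0.188, either way. A call with a gripper value outside its range is refused whole. The fingers move at their own pace and stop on an object; "grip_force" is the grip in N (left out, the last holds). Time passes only in rows, so rows that do not move let the fingers close. It gives the time, the measured TCP pose, the force and the opening at its end, in the units of the state.
- arm.state(): the state, without advancing time (a new reading comes with each control period).
- arm.camera(name): name is "scene" or "top" or "wrist"; returns (picture, depth): 400x640x3 uint8, red, green, blue; 400x640 float32, m along the optical axis (not along the pixel's ray), 0 where there is no reading.
- arm.camera_model(name): a dict with "mtx" (3x3 intrinsics, pixels), "D" ([k1, k2, p1, p2, k3] as OpenCV has them; the pictures are not rectified), "eye" and "attitude" of the camera in the world; the wrist camera has in their place "mount" (4x4, takes a point from camera to tool coordinates, whose origin is the TCP and whose axes are the flange's). Camera axes: x right, y down, z forward; pixel columns grow to the right and rows downward; lengths in m; the calibration is good to about 2 mm. A picture is of the moment at which its call begins: read the wrist's pose just before it. camera_model takes no time and is no camera call.
- arm.job_done(): hands the job in, once; it reports no verdict.
The state is a dict: "t": time; "q": joint angles; "joint_velocities": joint speeds; "joint_efforts": joint torques, N m; "tcp_pos": TCP position; "tool_rot": TCP orientation; "contact_force": force on the tool from outside, world axes, zero at the start; "ft_torque": the same for the moment, N m; "finger_gap": opening from 0.0 (shut) to 1.0 (fully open).
Only numpy, scipy, OpenCV 4.12 (cv2) and the standard library are available. Lean on these libraries where they do the work, as an engineer would, in place of code of your own. Each camera call takes 0.05 s, during which the arm holds its last target. There are 200 camera calls.

### The job

Get the bench spinner ready for me to lock its rotor on: lift the clear lid over until it rests on its stop, then, before the rotor goes on, turn the bare shaft with the fingers, feeling for its set-screw flat, until the flat faces the key slot in the front wall. Then put the rotor fully home on the shaft, with its set screw on the flat and pointing straight out at the slot, and keep holding it there: finish with the rotor still in your grip, so that I can tighten the screw. Leave the tape roll and the little red-capped bottle where they are.

Things in the scene. Friction and masses are not known exactly. Their poses are not given: they have to be found in the camera images.
- spinner: small white bench tube spinner, fixed, 160 (x) x 180 (y) mm; origin under its centre on the bench, front = its -x side (roughly towards the robot), y to its left. Open chamber: deck 56 mm above the bench, 7 mm walls up to 116 mm. Upright drive shaft 10 mm in front of the origin (x -10, y 0 mm), 63 mm from the front wall's inner face, 83 mm from the side and back walls
- key_slot (a point): middle of the blue-edged key slot in the spinner's front wall, 93 mm above the bench, straight in front of the shaft; 26 mm wide, open at the top; axes as spinner
- lid (a joint): angle of the lid, rad: 0 shut, 2.2 leaning over to the left on its stop (36 degrees past upright). Hinged on the left; free hinge with little friction: it falls shut below about 1.4 and over on to its stop above about 1.7. 0.22 kg. Starts shut
- lid_hinge (a point): middle of the lid's hinge line (x = 0, y = +89 mm on the spinner, along its left wall), 116 mm above the bench; the line runs along the spinner's x axis
- lid_bar (a point): middle of the lid's round steel grab bar (10 mm thick, 92 mm long, parallel to the hinge line), near the right edge: 168 mm from the hinge line along the lid and 38 mm above the hinge line's plane when shut (154 mm above the bench), with 27 mm free under the bar. The bar turns in the fingers, so they can keep pointing down as the lid rises
- shaft (a joint): angle of the drive shaft, rad, anticlockwise seen from above; 0 when the flat faces the key slot. Starts with the flat 0.5 to 1.6 rad anticlockwise of the slot. Turns without end, with a slight drag (0.025 N m)
- shaft_seat (a point): point on the shaft's axis at the shoulder (24 mm wide) on which the rotor seats, 61 mm above the bench; turns with the shaft: the flat faces its -x axis
- shaft_end (a point): centre of the shaft's top end, 107 mm above the bench, chamfered 3 mm; turns with the shaft. Steel, 16 mm thick. A short red mark on the end points from the centre to the flat
- shaft_flat (a point): middle of the set-screw flat, 94 mm above the bench; faces -x of the shaft. The flat, 5 mm from the axis, runs from 77 to 107 mm above the bench: there pads closed on flat and back stand 13 mm apart, not 16 mm, and from up to 40 degrees off they pull the flat square to the pad
- rotor: loose tube rotor, about 77 mm across, 0.08 to 0.15 kg, standing on the bench: aluminium disc with six blue sleeves (up to 19 mm high) and a plain hub 28 mm thick that rises to 44 mm. Origin in the middle of the underside, z up the bore (18 mm, right through). Its set screw is on the -x side; a red mark on top of the hub lies above it
- rotor_screw (a point): outer end of the set screw on the hub's side, 14 mm from the axis, 32 mm above the underside. Its tip (5 mm thick) stands proud in the bore, 6 mm from the axis: the rotor goes fully down only with the screw within about 15 degrees of the shaft's flat, else it stops about 16 mm high on the shaft's end
- tape_roll: roll of green tape, 73 mm wide, 19 mm high, lying on the bench; bystander
- stain_bottle: small white bottle with a red cap, 37 mm wide, 82 mm high, at the back right; bystander
Things that resemble listed ones, but are neither listed nor needed, are in the scene too. What is shaped like the rotor but green or pink is not meant.

How it is judged:
By the outcome, as a careful person would: the job done as asked, in the order asked, and still so for the second after the job is handed in, while the arm keeps its last pose, push and grip.
It also fails if it takes over 64 s, if anything falls off the work surface, if the arm or the gripper's body presses on something with over 40 N, if the wrist force passes 120 N, or if a joint passes its speed limit or range.

## Working session

There is one attempt and no reset: what is moved stays moved. The work goes in short steps, Python scripts to look and compute and a tool call to move; the robot and the scene stay as the last step left them, time stands still between calls to the robot, and variables do not carry over. Pictures are saved under pics/ and viewed, about 8 in all and at most 12, crops included, and the job is handed in when it is done.

Besides the shell and the picture viewer there is one more tool, called after ">>>" as a command line: name --argument value ..., lists and objects as JSON in quotes. servo_tool: Moves the arm, as the interface text tells. Its arguments: {"type":"object","properties":{"increments":{"type":"array"},"grip_force":{"type":"number"}},"required":["increments"]}

```bash
mkdir -p pics; ls; cat > h.py <<'E'
import numpy as np, cv2
from scipy.spatial.transform import Rotation as R
from rig import arm
def att(m):
    a=np.array(m["attitude"],float)
    return a if a.shape==(3,3) else (R.from_euler('xyz',a).as_matrix() if a.size==3 else R.from_quat(a).as_matrix())
def cam(name,s=None):
    m=arm.camera_model(name)
    K=np.array(m["mtx"],float);D=np.array(m["D"],float)
    if name=="wrist":
        T=np.eye(4);T[:3,:3]=R.from_euler('xyz',s["tool_rot"]).as_matrix();T[:3,3]=s["tcp_pos"]
        T=T@np.array(m["mount"]);return K,D,T[:3,:3],T[:3,3]
    return K,D,att(m),np.array(m["eye"],float)
def ray(c,uv):
    K,D,Rm,e=c
    p=cv2.undistortPoints(np.array(uv,float).reshape(-1,1,2),K,D).reshape(-1,2)
    return e,(Rm@np.c_[p,np.ones(len(p))].T).T
def onz(c,uv,z):
    e,d=ray(c,uv); return e+d*((z-e[2])/d[:,2])[:,None]
def proj(c,P):
    K,D,Rm,e=c
    return cv2.projectPoints((np.array(P,float).reshape(-1,3)-e)@Rm,np.zeros(3),np.zeros(3),K,D)[0].reshape(-1,2)
def save(n,im): cv2.imwrite(n,cv2.cvtColor(im,cv2.COLOR_RGB2BGR))
E
python3 - <<'E'
from h import *
s=arm.state();print(s)
for n in("scene","top"):
    print(n,arm.camera_model(n))
    im,d=arm.camera(n);save(f"pics/{n}0.png",im);np.savez(f"{n}0.npz",im=im,d=d)
print(arm.camera_model("wrist"))
E
```

```text
pics
{'t': 0.0, 'q': array([ 9.85879978e-01,  1.59020385e-01,  1.59819202e+00,  4.83573516e-06,
        1.38624035e+00, -2.10102633e-01]), 'joint_velocities': array([ 1.01639508e-03, -1.43441189e-04,  1.10708816e-03, -1.34214952e-05,
        6.23356419e-04,  3.87028079e-04]), 'joint_efforts': array([-2.63436101e-03, -3.85571909e+01, -3.22105587e+01,  6.99386001e-02,
        3.79026553e-02, -1.27375665e-04]), 'tcp_pos': array([0.21017567, 0.53454336, 0.21365519]), 'tool_rot': array([-3.13977444e+00, -3.92591239e-04,  2.76677769e+00]), 'contact_force': array([-0.35098291,  0.05518447,  0.29172409]), 'ft_torque': array([0.00791683, 0.00175304, 0.01273233]), 'finger_gap': 1.0008250018710443}
scene {'mtx': array([[428.92552599,   0.        , 322.96188539],
       [  0.        , 428.92552599, 207.63662443],
       [  0.        ,   0.        ,   1.        ]]), 'D': array([-0.07142121,  0.        ,  0.        ,  0.        ,  0.        ]), 'eye': array([-0.04475326, -0.50450959,  0.50169016]), 'attitude': array([-2.01946132, -0.00981517, -0.89901478])}
top {'mtx': array([[403.12951985,   0.  
[... 208 characters left out ...]
ye': array([ 0.48070722, -0.00754255,  0.9763154 ]), 'attitude': array([-3.02999761,  0.00543722, -1.59632747])}
{'mtx': array([[334.88068793,   0.        , 316.60940066],
       [  0.        , 334.88068793, 198.34917465],
       [  0.        ,   0.        ,   1.        ]]), 'D': array([0.00441257, 0.        , 0.        , 0.        , 0.        ]), 'mount': array([[-1.62991158e-04, -9.60519881e-01, -2.78211309e-01,
         7.93870963e-02],
       [ 9.99999772e-01, -3.38861092e-04,  5.84058554e-04,
        -4.85266309e-04],
       [-6.55274841e-04, -2.78211150e-01,  9.60519717e-01,
        -1.69657976e-01],
       [ 0.00000000e+00,  0.00000000e+00,  0.00000000e+00,
         1.00000000e+00]])}
```

View pics/top0.png

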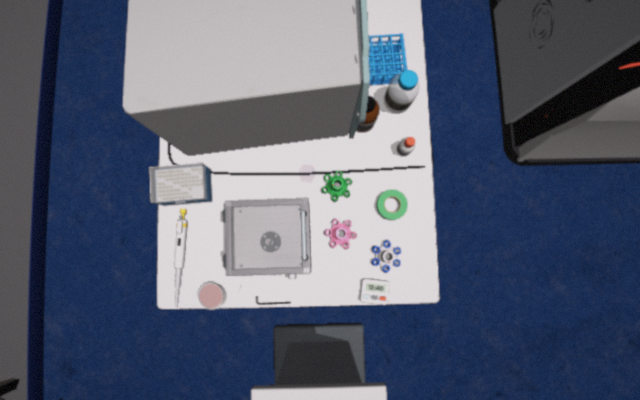

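View pics/scene0.png

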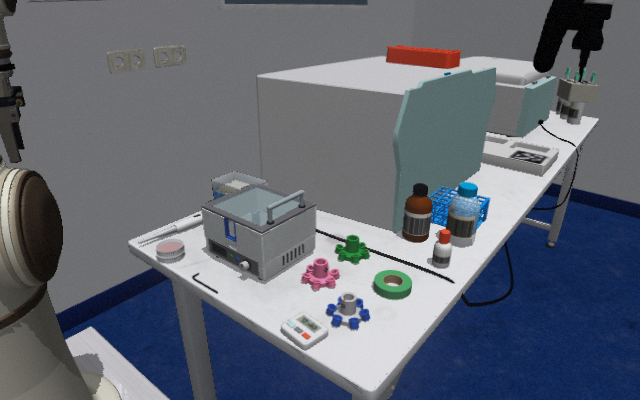

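The top view shows the spinner at about (268,237), with its bar at right (306,236). There are three rotor-shaped things: green (337,185), pink (341,234) and blue/aluminium (386,256). The blue one fits the description (blue sleeves, aluminium disc). I'll enlarge the spinner and the blue rotor to confirm.

```bash
python3 - <<'E'
from h import *
t=np.load("top0.npz");im,d=t["im"],t["d"]
s=np.load("scene0.npz")["im"]
a=cv2.resize(im[190:285,215:325],None,fx=4,fy=4,interpolation=cv2.INTER_CUBIC)
b=cv2.resize(im[232:282,362:412],(190,190),interpolation=cv2.INTER_CUBIC)
c=cv2.resize(s[285:335,318:378],(228,190),interpolation=cv2.INTER_CUBIC)
o=np.zeros((380,680,3),np.uint8);o[:,:440]=a;o[:190,440:630]=b;o[190:,440:668]=c
save("pics/crop0.png",o)
ct=cam("top")
# heights map
v,u=np.mgrid[190:285,215:325]
e,r=ray(ct,np.c_[u.ravel(),v.ravel()])
K,D,Rm,_=ct
zc=d[190:285,215:325].ravel()
P=e+r*zc[:,None]   # r has camera z=1
z=P[:,2];ok=zc>0
print("h hist",np.histogram(z[ok],bins=[-.01,.01,.04,.05,.062,.09,.11,.114,.12,.126,.14,.15,.17]))
bar=ok&(z>.148)&(z<.175);print("bar",bar.sum(),P[bar].mean(0),P[bar].min(0),P[bar].max(0))
if bar.sum()>10:
    q=(P[bar]-P[bar].mean(0))[:,:2];print(np.linalg.svd(q)[2][0])
# rotor
h=cv2.cvtColor(im,cv2.COLOR_RGB2HSV)
m=((h[...,0]>100)&(h[...,0]<130)&(h[...,1]>90)&(h[...,2]>60)).astype(np.uint8);m[:232]=0;m[282:]=0;m[:,:362]=0;m[:,412:]=0
n,l,st,cc=cv2.connectedComponentsWithStats(m)
for i in range(1,n):
    if st[i,4]>8: print(cc[i],st[i,4],onz(ct,cc[i],.019)[0])
# walls
big=(P[:,0]*0)
for lab,(uu,vv) in {"box edge":(362,135),"boxL":(190,152),"boxtop":(133,107)}.items():
    e1,r1=ray(ct,(uu,vv));print(lab,(e1+r1*d[vv,uu])[0])
E
```

```text
h hist (array([3831,   39,   30,    6,    3,    0,    1, 2530, 3710,    3,    0,
        243]), array([-0.01 ,  0.01 ,  0.04 ,  0.05 ,  0.062,  0.09 ,  0.11 ,  0.114,
        0.12 ,  0.126,  0.14 ,  0.15 ,  0.17 ]))
bar 243 [0.50492744 0.0209729  0.15748022] [0.4554937  0.01606464 0.15200592] [0.55485629 0.02607013 0.16247893]
[-0.99997215 -0.00746303]
[386.60869565 243.91304348] 23 [ 0.48154127 -0.17068259  0.019     ]
[375.73529412 249.29411765] 34 [ 0.46961146 -0.14439654  0.019     ]
[396.3125 250.25  ] 16 [ 0.46598187 -0.19305999  0.019     ]
[375.44444444 261.16666667] 36 [ 0.4418207  -0.14261373  0.019     ]
[396.57894737 262.57894737] 19 [ 0.43707408 -0.19241687  0.019     ]
[385.77777778 268.2962963 ] 27 [ 0.42447841 -0.16632982  0.019     ]
box edge [ 7.52536837e-01 -1.25002163e-01 -6.37902504e-04]
boxL [0.70923355 0.28905239 0.0491444 ]
boxtop [0.71779628 0.29434754 0.33951645]
```

View pics/crop0.png

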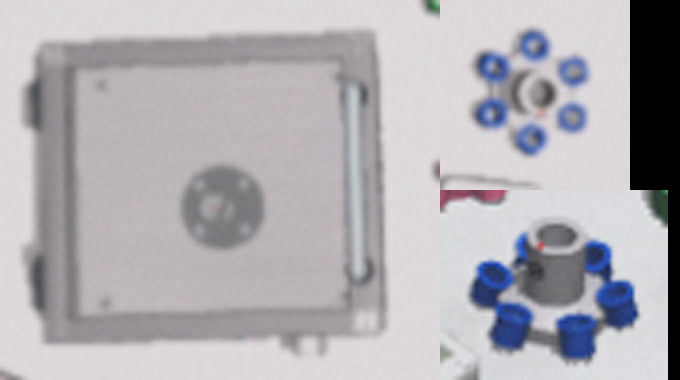

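The enlarged crops confirm it. The aluminium-and-blue thing, top (388,256) and scene (348,305), is the rotor. Its plain hub has a red mark and a dark screw at about (388,262) in the top view, pointing roughly -x. Rotor centre is about (0.4535,-0.168), bar about (0.505,0.021), spinner yaw about 0 and its centre about (0.505,0.100). I'm moving to the bar now.

>>> servo_tool --increments '[[[-4.6, -3.7, 0], [0, 0, -0.187], 4.0], [[-3.85, -4.5, 0], [0, 0, -0.187], 4.0], [[-2.9, -5.1, 0], [0, 0, 0], 4.0], [[-2.9, -5.1, 0], [0, 0, 0], 4.0], [[-2.9, -5.1, 0], [0, 0, 0], 4.0]]' --grip_force 15

```text
t: 0.72
tcp_pos: [0.3516, 0.278, 0.2118]
tool_rot: [-3.138, -0.003, 3.132]
contact_force: [0.8, -0.2, -0.0]
finger_gap: 0.479
```

```bash
cat >> h.py <<'E'
def go(p,yaw,s=None):
    "remaining shift (cm, tool axes) and rotvec to a tool-down pose"
    s=s or arm.state();Rt=R.from_euler('xyz',s["tool_rot"])
    d=Rt.inv().apply(np.array(p)-s["tcp_pos"])*100
    w=(Rt.inv()*R.from_euler('xyz',[np.pi,0,yaw])).as_rotvec()
    print("t%.2f pos"%s["t"],s["tcp_pos"].round(4),"yaw %.3f"%s["tool_rot"][2],"gap_mm %.1f"%(s["finger_gap"]*91.9),"F",s["contact_force"].round(1),"M",s["ft_torque"].round(2),"q6 %.2f"%s["q"][5],"-> shift",d.round(2),"turn",w.round(3))
E
python3 -c "
from h import *
go([.505,.021,.19],np.pi)"
```

```text
t0.72 pos [0.3516 0.278  0.2118] yaw 3.132 gap_mm 44.0 F [ 0.8 -0.2 -0. ] M [ 0.02 -0.04 -0.01] q6 -1.16 -> shift [-15.59 -25.55   2.22] turn [-0.003 -0.003 -0.009]
```

>>> servo_tool --increments '[[[-3.1, -5.1, 0], [0, 0, -0.009], 4.0], [[-3.1, -5.1, 0], [0, 0, 0], 4.0], [[-3.1, -5.1, 0], [0, 0, 0], 4.0], [[-3.1, -5.1, 0.5], [0, 0, 0], 4.0], [[-3.1, -5.1, 1.5], [0, 0, 0], 4.0]]'

```text
t: 1.35
tcp_pos: [0.5088, 0.0141, 0.1923]
tool_rot: [-3.139, 0.0, 3.141]
contact_force: [1.3, -0.3, 0.3]
finger_gap: 0.433
```

```bash
python3 -c "
from h import *
go([.505,.021,.135],np.pi)
s=arm.state();im,d=arm.camera('wrist');np.savez('w1.npz',im=im,d=d)
c=cam('wrist',s);v,u=np.mgrid[0:400,0:640]
e,r=ray(c,np.c_[u.ravel(),v.ravel()]);P=e+r*d.ravel()[:,None];z=P[:,2];ok=(d.ravel()>0)
b=ok&(z>.148)&(z<.17)&(abs(P[:,0]-.505)<.07)&(abs(P[:,1]-.021)<.03)
print(b.sum(),P[b].mean(0),P[b].min(0),P[b].max(0))
q=P[b][:,:2]; print(np.linalg.svd(q-q.mean(0),full_matrices=False)[2][0])
"
```

```text
t1.35 pos [0.5088 0.0141 0.1923] yaw 3.141 gap_mm 39.8 F [ 1.3 -0.3  0.3] M [-0.   -0.02 -0.02] q6 -1.78 -> shift [0.39 0.71 5.73] turn [-0.003  0.    -0.001]
2181 [0.50082269 0.0212013  0.15739941] [0.45375132 0.01603393 0.14845254] [0.55517885 0.02663343 0.16022503]
[0.99993786 0.01114782]
```

>>> servo_tool --increments '[[[0.3, 0.7, 2.0], [0, 0, 0], 4.0], [[0, 0, 2.2], [0, 0, 0], 4.0], [[0, 0, 1.3], [0, 0, 0], 4.0], [[0, 0, 0.2], [0, 0, 0], 0.5], [[0, 0, 0], [0, 0, 0], 0.5]]'

```text
t: 2.02
tcp_pos: [0.5067, 0.015, 0.1292]
tool_rot: [-3.141, -0.005, 3.131]
contact_force: [1.7, 15.9, 0.5]
finger_gap: 0.24
```

```bash
python3 -c "
from h import *
go([.505,.021,.135],np.pi)"
```

```text
t2.02 pos [0.5067 0.015  0.1292] yaw 3.131 gap_mm 22.0 F [ 1.7 15.9  0.5] M [ 2.72 -0.39  0.03] q6 -1.77 -> shift [ 0.18  0.6  -0.58] turn [-0.001 -0.005 -0.011]
```

>>> servo_tool --increments '[[[0, 0.4, -0.3], [0, 0, -0.01], 0.5], [[0, 0.2, -0.1], [0, 0, 0], 0.5], [[0, 0, 0], [0, 0, 0], 0.5]]'

```text
t: 2.4
tcp_pos: [0.507, 0.0229, 0.1344]
tool_rot: [3.141, -0.004, -3.14]
contact_force: [-0.0, 0.7, -1.4]
finger_gap: 0.102
```

```bash
python3 -c "
from h import *
go([.505,.021,.135],np.pi)
hy,hz=.021+.168,.116
import math
for a in np.arange(0,1.81,.1):
    y=hy-.168*math.cos(a)+.038*math.sin(a); z=hz+.168*math.sin(a)+.038*math.cos(a)
    print('%.1f y%.3f z%.3f'%(a,y,z), end=' | ')
"
```

```text
t2.40 pos [0.507  0.0229 0.1344] yaw -3.140 gap_mm 9.4 F [-0.   0.7 -1.4] M [-0.12  0.14  0.  ] q6 -1.77 -> shift [ 0.2  -0.19 -0.06] turn [ 0.001 -0.004  0.001]
0.0 y0.021 z0.154 | 0.1 y0.026 z0.171 | 0.2 y0.032 z0.187 | 0.3 y0.040 z0.202 | 0.4 y0.049 z0.216 | 0.5 y0.060 z0.230 | 0.6 y0.072 z0.242 | 0.7 y0.085 z0.253 | 0.8 y0.099 z0.263 | 0.9 y0.114 z0.271 | 1.0 y0.130 z0.278 | 1.1 y0.147 z0.283 | 1.2 y0.164 z0.286 | 1.3 y0.181 z0.288 | 1.4 y0.198 z0.288 | 1.5 y0.215 z0.286 | 1.6 y0.232 z0.283 | 1.7 y0.248 z0.278 | 1.8 y0.264 z0.271 |
```

>>> servo_tool --increments '[[[0, 0.5, -1.7], [0, 0, 0], 0.5], [[0, 0.6, -1.6], [0, 0, 0], 0.5], [[0, 0.8, -1.5], [0, 0, 0], 0.5], [[0, 0.9, -1.4], [0, 0, 0], 0.5], [[0, 1.1, -1.4], [0, 0, 0], 0.5]]'

```text
t: 3.02
tcp_pos: [0.5064, 0.0668, 0.2143]
tool_rot: [3.134, -0.005, -3.141]
contact_force: [3.5, 8.0, -9.5]
finger_gap: 0.101
```

```bash
python3 -c "
from h import *
go([.507,.0979,.2434],np.pi)
go([.507,.1299,.2584],np.pi)"
```

```text
t3.02 pos [0.5064 0.0668 0.2143] yaw -3.141 gap_mm 9.3 F [ 3.5  8.  -9.5] M [ 1.1  -0.49  0.01] q6 -1.68 -> shift [-0.04  3.14 -2.88] turn [ 0.008 -0.005  0.001]
t3.02 pos [0.5064 0.0668 0.2143] yaw -3.141 gap_mm 9.3 F [ 3.5  8.  -9.5] M [ 1.1  -0.49  0.01] q6 -1.68 -> shift [-0.04  6.35 -4.36] turn [ 0.008 -0.005  0.001]
```

>>> servo_tool --increments '[[[0, 1.5, -1.4], [0, 0, 0], 0.5], [[0, 1.65, -1.2], [0, 0, 0], 0.5], [[0, 1.65, -1.0], [0, 0, 0], 0.5], [[0, 1.9, -0.8], [0, 0, 0], 0.5], [[0, 2.0, -0.55], [0, 0, 0], 0.5]]'

```text
t: 3.65
tcp_pos: [0.5056, 0.1585, 0.266]
tool_rot: [3.136, -0.008, -3.141]
contact_force: [2.0, 1.0, -10.8]
finger_gap: 0.106
```

```bash
python3 -c "
from h import *
go([.507,.250,.2585],np.pi)"
```

```text
t3.65 pos [0.5056 0.1585 0.266 ] yaw -3.141 gap_mm 9.7 F [  2.    1.  -10.8] M [ 0.06 -0.36  0.07] q6 -1.50 -> shift [-0.15  9.15  0.8 ] turn [ 0.006 -0.008  0.   ]
```

>>> servo_tool --increments '[[[0, 2.0, -0.25], [0, 0, 0], 0.5], [[0, 2.0, 0], [0, 0, 0], 0.5], [[0, 2.0, 0.2], [0, 0, 0], 0.5], [[0, 1.9, 0.4], [0, 0, 0], 0.5], [[0, 1.9, 0.7], [0, 0, 0], 0.5]]'

```text
t: 4.28
tcp_pos: [0.5048, 0.2585, 0.2571]
tool_rot: [-3.136, -0.009, 3.141]
contact_force: [-0.9, -2.1, -4.2]
finger_gap: 0.102
```

```bash
python3 -c "
from h import *
go([.507,.258,.255],np.pi)"
```

```text
t4.28 pos [0.5048 0.2585 0.2571] yaw 3.141 gap_mm 9.4 F [-0.9 -2.1 -4.2] M [-0.48  0.3  -0.03] q6 -1.31 -> shift [-0.22 -0.05  0.21] turn [-0.006 -0.009 -0.   ]
```

>>> servo_tool --increments '[[[0, 1.4, 0.7], [0, 0, 0], 0.5], [[0, 0, 0], [0, 0, 0], 1.9], [[0, 0, -1.5], [0, 0, 0], 1.9], [[0, -0.2, -2.0], [0, 0, 0], 1.9], [[0, -1.0, -4.0], [0, 0, 0], 3.0]]'

```text
t: 4.9
tcp_pos: [0.5058, 0.2629, 0.3286]
tool_rot: [-3.138, -0.007, -3.141]
contact_force: [0.4, -0.8, 0.2]
finger_gap: 0.292
```

```bash
python3 - <<'E'
from h import *
go([.495,.100,.2],np.pi)
im,d=arm.camera("scene");save("pics/scene1.png",im);np.savez("scene1.npz",im=im,d=d)
E
```

```text
t4.90 pos [0.5058 0.2629 0.3286] yaw -3.141 gap_mm 26.8 F [ 0.4 -0.8  0.2] M [ 0.03  0.02 -0.04] q6 -1.30 -> shift [  1.   -16.24  12.93] turn [-0.004 -0.007  0.001]
```

View pics/scene1.png

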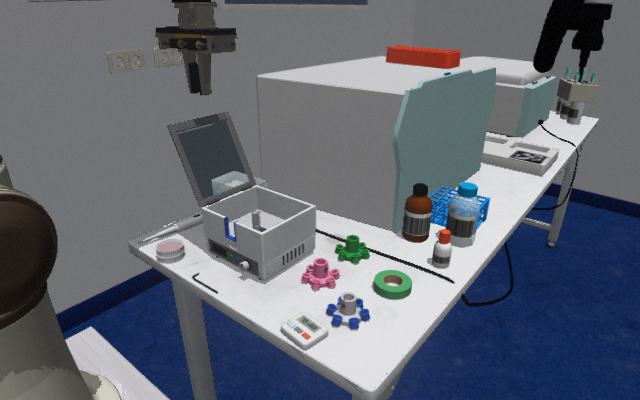

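The scene shows the lid leaning left at about (212,155) on its stop, with the shaft bare at (256,220). Next I look at the shaft end with the wrist camera.

>>> servo_tool --increments '[[[0.3, -5.4, 0], [0, 0, 0], 3.0], [[0.3, -5.4, 1.0], [0, 0, 0], 3.0], [[0.3, -5.4, 3.0], [0, 0, 0], 3.0], [[0, 0, 4.0], [0, 0, 0], 3.0], [[0, 0, 2.0], [0, 0, 0], 3.0]]'

```text
t: 5.58
tcp_pos: [0.509, 0.0926, 0.2511]
tool_rot: [-3.14, 0.037, 3.136]
contact_force: [-1.0, 0.1, -0.7]
finger_gap: 0.328
```

```bash
python3 - <<'E'
from h import *
go([.495,.100,.2],np.pi)
s=arm.state();im,d=arm.camera("wrist");save("pics/w2full.png",im);np.savez("w2.npz",im=im,d=d,pos=s["tcp_pos"],rot=s["tool_rot"])
c=cam("wrist",s)
p=proj(c,[[.495,.100,.107]])[0];print(p)
u,v=p.astype(int);u0,v0=max(u-60,0),max(v-60,0)
crop=im[v0:v0+120,u0:u0+120];print(u0,v0)
save("pics/w2.png",np.hstack([cv2.resize(crop,(480,480),interpolation=cv2.INTER_CUBIC),cv2.resize(im,(320,480)) ]))
h=cv2.cvtColor(im,cv2.COLOR_RGB2HSV)
m=((h[...,0]<8)|(h[...,0]>172))&(h[...,1]>120)&(h[...,2]>70)
vv,uu=np.nonzero(m);k=(abs(uu-u)<60)&(abs(vv-v)<60);print(k.sum())
if k.sum(): print(uu[k].mean(),vv[k].mean(),onz(c,[uu[k].mean(),vv[k].mean()],.107))
# depth points at height .107
V,U=np.mgrid[v0:v0+120,u0:u0+120];e,r=ray(c,np.c_[U.ravel(),V.ravel()]);P=e+r*d[v0:v0+120,u0:u0+120].ravel()[:,None]
k=(abs(P[:,2]-.107)<.004)&(np.hypot(P[:,0]-.495,P[:,1]-.1)<.02)
print(k.sum(),P[k].mean(0),P[k].min(0),P[k].max(0))
E
```

```text
t5.58 pos [0.509  0.0926 0.2511] yaw 3.136 gap_mm 30.1 F [-1.   0.1 -0.7] M [ 0.04  0.01 -0.01] q6 -1.62 -> shift [1.6  0.74 5.06] turn [-0.001  0.037 -0.005]
[324.50305867 167.26946354]
264 107
0
186 [0.49366468 0.10108828 0.10590305] [0.48586114 0.09383064 0.10317421] [0.50144148 0.10818491 0.10858666]
```

View pics/w2.png

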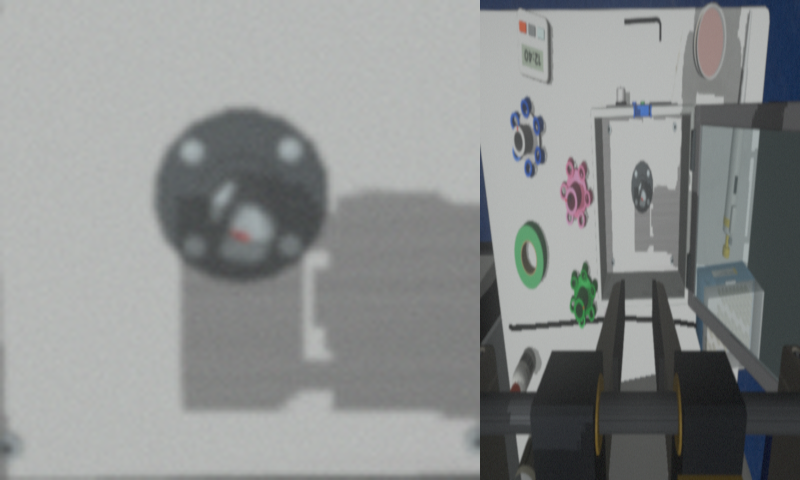

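Lid open; the shaft end is at crop (250,228), with a red mark around (240,236) pointing left and slightly up. The bright facet at (222,197) looks like the flat, facing -x/-y. Measuring both, plus the slot's position.

```bash
python3 - <<'E'
from h import *
w=np.load("w2.npz");im,d=w["im"],w["d"];s=dict(tcp_pos=w["pos"],tool_rot=w["rot"]);c=cam("wrist",s)
i=im.astype(int);sub=(slice(150,180),slice(310,340))
red=i[...,0]-np.maximum(i[...,1],i[...,2])
m=np.zeros(red.shape,bool);m[sub]=red[sub]>25
v,u=np.nonzero(m);wt=red[m];Q=onz(c,np.c_[u,v],.107);print(np.c_[u,v,wt,(Q[:,:2]*1000).round(1)])
q=(Q*wt[:,None]).sum(0)/wt.sum();print("red",q)
# bright facet (flat) and top disc by brightness
g=cv2.cvtColor(im,cv2.COLOR_RGB2GRAY)
print(g[150:172,312:334])
# blue slot edges
h=cv2.cvtColor(im,cv2.COLOR_RGB2HSV)
b=((h[...,0]>100)&(h[...,0]<130)&(h[...,1]>110)&(h[...,2]>50)).astype(np.uint8);b[:,:290]=0;b[:,345:]=0;b[120:]=0
n,l,st,cc=cv2.connectedComponentsWithStats(b)
for k in range(1,n):
    if st[k,4]>8: print(st[k],cc[k],onz(c,cc[k],.116)[0])
e,r=ray(c,np.c_[np.nonzero(b)[1],np.nonzero(b)[0]]);P=e+r*d[b>0][:,None]
print(P.mean(0),P.min(0),P.max(0))
E
```

```text
[[323.  165.   30.  492.8  98.6]
 [324.  165.   29.  492.8  99.5]
 [323.  166.   29.  493.8  98.6]
 [324.  166.   38.  493.8  99.5]
 [325.  166.   34.  493.8 100.5]]
red [0.49341198 0.09937294 0.107     ]
[[ 94  93  92  92  90  95  93  94  88  90  86  86  83  83  82  82  86  82
   87  84  83  84]
 [ 94  92  89  93  93  92  95  88  95  91  91  89  82  82  76  80  83  81
   76  83  77  81]
 [ 92  94  90  93  95  92  92  96 107 112 100  88  82  81  81  79  77  78
   77  73  78  76]
 [ 98  91  93  94  95  91 100 112 129 134 114  96  84  80  81  80  77  77
   76  75  76  75]
 [ 91  93  94  95  92  99 113 132 148 138 114  93  80  80  82  82  81  78
   78  71  73  76]
 [ 89  88  88  89  97 110 132 155 154 133 105  88  85  85  83  83  79  80
   75  74  75  75]
 [ 81  76  81  83  96 120 150 160 148 120  97  87  84  86  83  82  78  80
   78  75  76  74]
 [ 75  76  77  79  95 124 143 147 132 108  95  91  96  96  97  92  87  79
   81  79  74  75]
 [ 77  76  72  77  92 116 129 128 108  94  91 103 110 120 118 116 105  93
   83  77  78  75]
 [ 76  75  75  78  93 110 118 106  95  89  97 113 129 142 
[... 729 characters left out ...]
13 115 114 118 124 128 129 129
  120 103  89  90]
 [119 117 110  92  80  77  82  98 110 114 116 120 119 119 118 120 118 114
  106  95  84  93]
 [117 113 106  91  78  79  86  99 111 115 119 118 118 120 118 119 120 115
  102  89  80  87]
 [106 107  98  85  78  77  85  94 108 113 113 113 114 116 116 120 115 108
   94  84  76  82]
 [ 92  90  85  80  78  75  79  85  94  99 102 106 104 109 111 112 107 100
   89  77  76  75]]
[307  88  31  10 241] [322.56431535  91.66804979] [0.42661698 0.09800424 0.116     ]
[340  88   3   9  19] [340.68421053  91.42105263] [0.42650284 0.11355113 0.116     ]
[0.41500315 0.09876094 0.04158334] [ 0.16735383  0.04627094 -0.75539875] [0.43114149 0.178207   0.11690791]
```

>>> servo_tool --increments '[[[-0.8, 0.4, 4.0], [0, 0.02, 0], 3.2], [[-0.8, 0.4, 4.0], [0, 0.017, 0], 3.2], [[0, 0, 3.3], [0, 0, 0], 3.2], [[0, 0, 0], [0, 0, 0], 3.2]]'

```text
t: 6.12
tcp_pos: [0.5333, 0.0989, 0.1433]
tool_rot: [-3.14, 0.012, 3.134]
contact_force: [-0.2, -0.1, 0.7]
finger_gap: 0.349
```

```bash
python3 - <<'E'
from h import *
go([.495,.100,.2],np.pi)
s=arm.state();im,d=arm.camera("wrist");np.savez("w3.npz",im=im,d=d,pos=s["tcp_pos"],rot=s["tool_rot"])
c=cam("wrist",s)
p=proj(c,[[.494,.101,.107]])[0];print(p)
u,v=p.astype(int)
save("pics/w3.png",cv2.resize(im[v-35:v+35,u-35:u+35],(560,560),interpolation=cv2.INTER_CUBIC));print(u-35,v-35)
V,U=np.mgrid[v-60:v+60,u-60:u+60];e,r=ray(c,np.c_[U.ravel(),V.ravel()]);P=e+r*d[v-60:v+60,u-60:u+60].ravel()[:,None]
k=(abs(P[:,2]-.107)<.003)&(np.hypot(P[:,0]-.494,P[:,1]-.1)<.02)
print(k.sum(),P[k].mean(0),P[k].min(0),P[k].max(0))
i=im.astype(int);red=i[...,0]-np.maximum(i[...,1],i[...,2]);m=np.zeros(red.shape,bool);m[v-25:v+25,u-25:u+25]=red[v-25:v+25,u-25:u+25]>30
vv,uu=np.nonzero(m);Q=onz(c,np.c_[uu,vv],.107);print(m.sum(),uu.mean(),vv.mean(),Q.mean(0),np.linalg.svd(Q[:,:2]-Q[:,:2].mean(0),full_matrices=False)[1:])
E
```

```text
t6.12 pos [0.5333 0.0989 0.1433] yaw 3.134 gap_mm 32.1 F [-0.2 -0.1  0.7] M [ 0.04 -0.   -0.03] q6 -1.60 -> shift [ 3.76  0.07 -5.71] turn [-0.002  0.012 -0.008]
[319.71582815 167.76370146]
284 132
393 [0.49382933 0.10114772 0.10611409] [0.48629008 0.09421172 0.10400654] [0.50117314 0.10813571 0.10856743]
19 316.5263157894737 166.68421052631578 [0.49330206 0.09902098 0.107     ] (array([0.0050877, 0.0022026]), array([[-0.39548714, -0.91847151],
       [-0.91847151,  0.39548714]]))
```

View pics/w3.png

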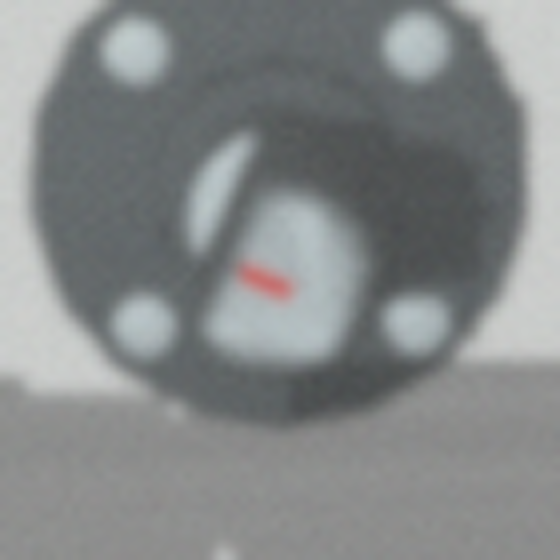

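The crop shows the red mark running from (290,290) to (240,270), so the flat is about 1.165 rad anticlockwise of the slot. I bring the tool over the shaft with yaw about 2.735.

>>> servo_tool --increments '[[[2.0, 0.1, 0], [0, 0.012, 0], 3.4], [[1.9, 0.1, 0], [0, 0, 0], 3.4], [[0, 0, 0], [0, 0, 0.15], 3.4], [[0, 0, 0], [0, 0, 0.15], 3.4], [[0, 0, 0], [0, 0, 0.1], 3.4]]'

```text
t: 6.8
tcp_pos: [0.5046, 0.1006, 0.1624]
tool_rot: [3.132, 0.03, 2.72]
contact_force: [-0.5, -0.4, -0.9]
finger_gap: 0.371
```

```bash
python3 -c "
from h import *
go([.494,.101,.083],2.735)"
```

```text
t6.80 pos [0.5046 0.1006 0.1624] yaw 2.720 gap_mm 34.1 F [-0.5 -0.4 -0.9] M [-0.03  0.05  0.01] q6 -1.19 -> shift [ 1.22 -0.47  7.91] turn [ 0.01   0.03  -0.015]
```

>>> servo_tool --increments '[[[0.8, -0.35, 2.0], [0.01, 0.03, -0.015], 3.4], [[0.4, -0.1, 2.5], [0, 0, 0], 3.4], [[0, 0, 0], [0, 0, 0], 3.4]]'

```text
t: 7.18
tcp_pos: [0.4951, 0.1009, 0.1206]
tool_rot: [3.139, 0.005, 2.741]
contact_force: [0.4, -0.0, 0.8]
finger_gap: 0.37
```

```bash
python3 -c "
from h import *
go([.494,.101,.083],2.735)"
```

```text
t7.17 pos [0.4951 0.1009 0.1206] yaw 2.741 gap_mm 34.0 F [ 0.4 -0.   0.8] M [ 0.06  0.   -0.  ] q6 -1.21 -> shift [ 0.13 -0.04  3.76] turn [0.002 0.005 0.006]
```

>>> servo_tool --increments '[[[0.1, 0, 2.0], [0, 0.005, 0], 3.4], [[0, 0, 1.5], [0, 0, 0], 3.4], [[0, 0, 0.2], [0, 0, 0], 3.4], [[0, 0, 0], [0, 0, 0], 3.4]]' --grip_force 12

```text
t: 7.68
tcp_pos: [0.4954, 0.1012, 0.0824]
tool_rot: [3.139, 0.001, 2.744]
contact_force: [0.3, 0.1, -0.2]
finger_gap: 0.372
```

```bash
python3 -c "
from h import *
go([.494,.101,.083],2.735)"
```

```text
t7.67 pos [0.4954 0.1012 0.0824] yaw 2.744 gap_mm 34.2 F [ 0.3  0.1 -0.2] M [ 0.05  0.02 -0.01] q6 -1.21 -> shift [ 0.13 -0.07 -0.06] turn [0.003 0.001 0.009]
```

>>> servo_tool --increments '[[[0, 0, 0], [0, 0, 0.005], 1.0], [[0, 0, 0], [0, 0, 0], 1.0], [[0, 0, 0], [0, 0, 0], 1.0], [[0, 0, 0], [0, 0, 0], 1.0], [[0, 0, 0], [0, 0, 0], 1.0]]' --grip_force 12

```text
t: 8.3
tcp_pos: [0.4963, 0.1013, 0.0834]
tool_rot: [3.138, 0.003, 2.738]
contact_force: [0.1, -0.1, -1.5]
finger_gap: 0.133
```

```bash
python3 -c "
from h import *
go([.494,.101,.083],2.735)"
```

```text
t8.30 pos [0.4963 0.1013 0.0834] yaw 2.738 gap_mm 12.3 F [ 0.1 -0.1 -1.5] M [ 0.01 -0.07  0.01] q6 -1.21 -> shift [ 0.2  -0.11  0.04] turn [0.004 0.003 0.003]
```

Gap of 12.3 mm, so the pads are on flat and back. Turning clockwise.

>>> servo_tool --increments '[[[0, 0, 0], [0, 0, 0.1], 1.0], [[0, 0, 0], [0, 0, 0.13], 1.0], [[0, 0, 0], [0, 0, 0.13], 1.0], [[0, 0, 0], [0, 0, 0.13], 1.0], [[0, 0, 0], [0, 0, 0.13], 1.0]]' --grip_force 20

```text
t: 8.93
tcp_pos: [0.4964, 0.1001, 0.0834]
tool_rot: [3.138, 0.003, 2.1]
contact_force: [0.8, -0.3, -0.3]
finger_gap: 0.139
```

```bash
python3 -c "
from h import *
go([.494,.101,.083],1.58)"
```

```text
t8.93 pos [0.4964 0.1001 0.0834] yaw 2.100 gap_mm 12.8 F [ 0.8 -0.3 -0.3] M [-0.19  0.03  0.04] q6 -0.57 -> shift [ 0.2  -0.16  0.04] turn [0.004 0.002 0.52 ]
```

>>> servo_tool --increments '[[[0, 0, 0], [0, 0, 0.13], 1.0], [[0, 0, 0], [0, 0, 0.13], 1.0], [[0, 0, 0], [0, 0, 0.13], 1.0], [[0, 0, 0], [0, 0, 0.12], 1.0], [[0, 0, 0], [0, 0, 0.01], 1.0]]'

```text
t: 9.55
tcp_pos: [0.496, 0.0992, 0.0834]
tool_rot: [3.138, 0.002, 1.563]
contact_force: [0.2, -0.2, -1.1]
finger_gap: 0.136
```

```bash
python3 -c "
from h import *
go([.494,.101,.083],1.58)"
```

```text
t9.55 pos [0.496  0.0992 0.0834] yaw 1.563 gap_mm 12.5 F [ 0.2 -0.2 -1.1] M [-0.02  0.04  0.  ] q6 -0.03 -> shift [ 0.18 -0.2   0.04] turn [ 0.003  0.002 -0.017]
```

>>> servo_tool --increments '[[[0, 0, 0], [0, 0, -0.017], 1.0], [[0, 0, 0], [0, 0, 0], 3.4], [[0, 0, 0], [0, 0, 0], 3.4], [[0, 0, -3.0], [0, 0, 0], 3.4], [[0, 0, -4.0], [0, 0, 0], 3.4]]'

```text
t: 10.18
tcp_pos: [0.4932, 0.0994, 0.1519]
tool_rot: [-3.138, 0.002, 1.586]
contact_force: [0.2, -0.8, 1.2]
finger_gap: 0.368
```

```bash
python3 -c "
from h import *
go([.530,.101,.16],np.pi)"
```

```text
t10.18 pos [0.4932 0.0994 0.1519] yaw 1.586 gap_mm 33.8 F [ 0.2 -0.8  1.2] M [-0.03  0.08 -0.02] q6 -0.06 -> shift [ 0.1   3.68 -0.82] turn [-0.005 -0.002 -1.555]
```

```bash
cat > look.py <<'E'
from h import *
import sys
s=arm.state();im,d=arm.camera("wrist");n=sys.argv[1];np.savez(n+".npz",im=im,d=d,pos=s["tcp_pos"],rot=s["tool_rot"])
c=cam("wrist",s);C=np.array([float(x) for x in sys.argv[2].split(",")])
u,v=proj(c,[C])[0].astype(int);print(u,v)
save(f"pics/{n}.png",cv2.resize(im[max(v-40,0):v+40,max(u-40,0):u+40],(480,480),interpolation=cv2.INTER_CUBIC))
i=im.astype(int);red=i[...,0]-np.maximum(i[...,1],i[...,2]);m=np.zeros(red.shape,bool);m[v-25:v+25,u-25:u+25]=red[v-25:v+25,u-25:u+25]>30
vv,uu=np.nonzero(m);Q=onz(c,np.c_[uu,vv],C[2]);print(m.sum(),uu.mean(),vv.mean(),Q.mean(0).round(4),np.linalg.svd(Q[:,:2]-Q[:,:2].mean(0),full_matrices=False)[1:])
V,U=np.mgrid[v-40:v+40,u-40:u+40];e,r=ray(c,np.c_[U.ravel(),V.ravel()]);P=e+r*d[v-40:v+40,u-40:u+40].ravel()[:,None]
k=(abs(P[:,2]-C[2])<.003)&(np.hypot(P[:,0]-C[0],P[:,1]-C[1])<.022)
print(k.sum(),P[k].mean(0).round(4),((P[k].min(0)+P[k].max(0))/2).round(4),np.ptp(P[k],axis=0).round(4))
E
python3 look.py w4 .494,.101,.107
```

```text
319 219
14 317.0 220.5 [0.4925 0.1001 0.107 ] (array([0.00509015, 0.00135174]), array([[ 0.99984738,  0.01747019],
       [ 0.01747019, -0.99984738]]))
313 [0.4946 0.1011 0.1061] [0.4952 0.1008 0.1061] [0.0124 0.0151 0.0041]
```

View pics/w4.png

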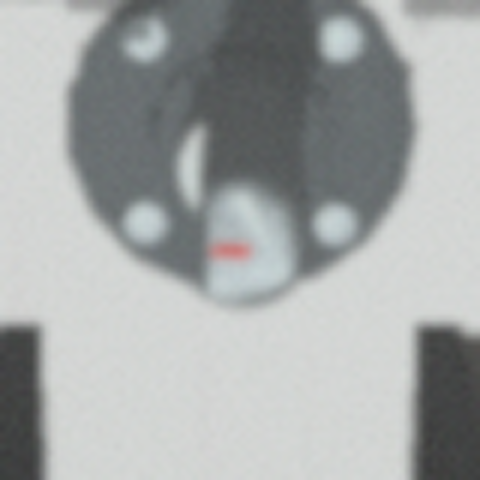

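The mark at about (230,250) in the crop points straight left, which is -x, so it faces the slot to within about 0.01 rad. The flat is aligned. Now to the rotor.

>>> servo_tool --increments '[[[-5.4, 0, -2.0], [0, 0, -0.187], 5.0], [[-5.3, -1.1, -1.0], [0, 0, -0.187], 5.0], [[-5.0, -2.0, 0], [0, 0, -0.187], 5.0], [[-4.5, -2.9, 0], [0, 0, -0.187], 5.0], [[-3.9, -3.7, 0], [0, 0, -0.187], 5.0]]'

```text
t: 10.85
tcp_pos: [0.4952, -0.1563, 0.1902]
tool_rot: [3.137, 0.013, 2.468]
contact_force: [0.1, -0.3, -0.6]
finger_gap: 0.543
```

```bash
python3 -c "
from h import *
go([.485,-.168,.155],np.pi)"
```

```text
t10.85 pos [ 0.4952 -0.1563  0.1902] yaw 2.468 gap_mm 49.9 F [ 0.1 -0.3 -0.6] M [ 0.01 -0.02  0.03] q6 -1.44 -> shift [ 0.11 -1.57  3.51] turn [ 0.     0.014 -0.674]
```

>>> servo_tool --increments '[[[0.1, -1.4, 0], [0, 0, -0.187], 5.0], [[0, 0, 0.5], [0, 0, -0.187], 5.0], [[0, 0, 1.5], [0, 0, -0.187], 5.0], [[0, 0, 1.0], [0, 0.0, -0.1], 5.0], [[0, 0, 0], [0, 0, 0], 5.0]]'

```text
t: 11.48
tcp_pos: [0.4858, -0.1722, 0.16]
tool_rot: [-3.136, 0.015, 3.133]
contact_force: [-0.5, 0.3, 0.5]
finger_gap: 0.545
```

```bash
python3 -c "
from h import *
go([.485,-.168,.155],np.pi)"; python3 look.py w5 .4535,-.168,.044
```

```text
t11.47 pos [ 0.4858 -0.1722  0.16  ] yaw 3.133 gap_mm 50.1 F [-0.5  0.3  0.5] M [ 0.01  0.03 -0.03] q6 -2.14 -> shift [0.09 0.42 0.49] turn [-0.006  0.015 -0.008]
321 156
16 321.625 142.5625 [ 0.4415 -0.1683  0.044 ] (array([0.00480015, 0.00305397]), array([[ 0.9813517 , -0.19222081],
       [ 0.19222081,  0.9813517 ]]))
487 [ 0.4527 -0.1693  0.0434] [ 0.4529 -0.1693  0.0435] [0.0269 0.0267 0.0046]
```

View pics/w5.png

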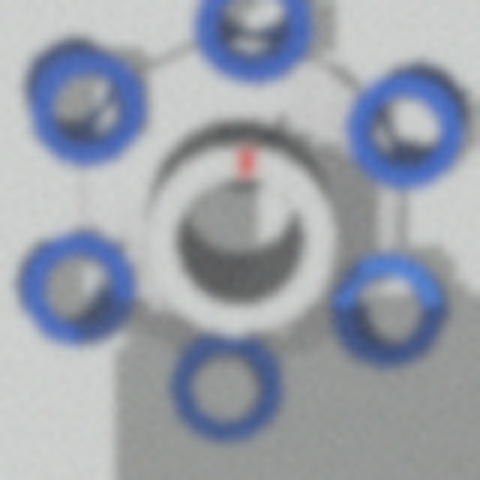

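The hub centre is at crop (241,242) and the red mark at (246,162): the screw points -x, about 0.075 rad clockwise. I grip at yaw 3.067, with the jaws square to the screw and the pads above the sleeves.

>>> servo_tool --increments '[[[1.7, 0.2, 2.0], [0, 0.015, 0.066], 5.0], [[1.6, 0.1, 3.0], [0, 0, 0], 5.0], [[0, 0, 3.0], [0, 0, 0], 5.0], [[0, 0, 1.0], [0, 0, 0], 5.0], [[0, 0, 0], [0, 0, 0], 5.0]]'

```text
t: 12.15
tcp_pos: [0.4562, -0.1703, 0.0725]
tool_rot: [-3.131, 0.008, 3.057]
contact_force: [0.2, 0.4, -0.2]
finger_gap: 0.541
```

```bash
python3 -c "
from h import *
go([.4528,-.1693,.0235],3.067)"
```

```text
t12.15 pos [ 0.4562 -0.1703  0.0725] yaw 3.057 gap_mm 49.7 F [ 0.2  0.4 -0.2] M [ 0.   -0.03  0.04] q6 -2.09 -> shift [0.39 0.12 4.89] turn [-0.01   0.008 -0.01 ]
```

>>> servo_tool --increments '[[[0.35, 0.1, 1.5], [-0.01, 0.008, -0.01], 5.0], [[0, 0, 2.0], [0, 0, 0], 5.0], [[0, 0, 1.0], [0, 0, 0], 5.0], [[0, 0, 0], [0, 0, 0], 5.0]]'

```text
t: 12.65
tcp_pos: [0.4553, -0.1708, 0.0283]
tool_rot: [-3.139, 0.005, 3.068]
contact_force: [0.2, 0.4, 1.0]
finger_gap: 0.546
```

```bash
python3 -c "
from h import *
go([.4528,-.1693,.0235],3.067)"
```

```text
t12.65 pos [ 0.4553 -0.1708  0.0283] yaw 3.068 gap_mm 50.2 F [0.2 0.4 1. ] M [ 0.02  0.06 -0.  ] q6 -2.11 -> shift [0.26 0.13 0.48] turn [-0.002  0.005  0.001]
```

>>> servo_tool --increments '[[[0.3, 0.15, 0.45], [0, 0.005, 0], 5.0], [[0.1, 0.05, 0], [0, 0, 0], 5.0], [[0, 0, 0], [0, 0, 0], 1.5], [[0, 0, 0], [0, 0, 0], 1.5], [[0, 0, 0], [0, 0, 0], 1.5]]' --grip_force 20

```text
t: 13.28
tcp_pos: [0.4525, -0.1692, 0.0252]
tool_rot: [-3.138, 0.002, 3.068]
contact_force: [0.7, 0.4, -1.6]
finger_gap: 0.298
```

```bash
python3 -c "
from h import *
go([.4528,-.1693,.0235],3.067)"
```

```text
t13.28 pos [ 0.4525 -0.1692  0.0252] yaw 3.068 gap_mm 27.4 F [ 0.7  0.4 -1.6] M [0.05 0.02 0.03] q6 -2.10 -> shift [-0.03 -0.01  0.17] turn [-0.004  0.002  0.001]
```

>>> servo_tool --increments '[[[0, 0, -1.5], [0, 0, 0], 1.5], [[0, 0, -4.0], [0, 0, 0], 1.5], [[0, 0, -5.0], [0, 0, 0], 1.5], [[0, 0, -5.0], [0, 0, 0], 1.5], [[-0.5, 3.0, -2.0], [0, 0, 0], 1.5]]' --grip_force 30

```text
t: 13.9
tcp_pos: [0.4579, -0.1387, 0.2073]
tool_rot: [-3.139, -0.0, 3.066]
contact_force: [1.2, 1.0, -0.6]
finger_gap: 0.293
```

```bash
python3 -c "
from h import *
go([.4945,.1004,.19],3.15)"
```

```text
t13.90 pos [ 0.4579 -0.1387  0.2073] yaw 3.066 gap_mm 26.9 F [ 1.2  1.  -0.6] M [-0.03 -0.03 -0.05] q6 -2.04 -> shift [-1.84 24.12  1.68] turn [-0.002 -0.    -0.084]
```

>>> servo_tool --increments '[[[-0.4, 5.5, 0], [0, 0, -0.03], 1.5], [[-0.6, 5.5, 0], [0, 0, -0.03], 1.5], [[-0.7, 5.5, 0], [0, 0, -0.024], 1.5], [[-0.7, 5.0, 0], [0, 0, 0], 1.5], [[0, 2.0, 0.5], [0, 0, 0], 1.5]]'

```text
t: 14.52
tcp_pos: [0.4918, 0.1019, 0.2107]
tool_rot: [-3.135, 0.013, -3.133]
contact_force: [0.1, 0.2, -1.1]
finger_gap: 0.292
```

```bash
python3 -c "
from h import *
go([.4945,.1004,.18],3.15)"
```

```text
t14.53 pos [0.4918 0.1019 0.2107] yaw -3.133 gap_mm 26.9 F [ 0.1  0.2 -1.1] M [ 0.02 -0.04  0.02] q6 -1.61 -> shift [-0.23 -0.13  3.08] turn [-0.006  0.013  0.001]
```

```bash
python3 - <<'E'
from h import *
s=arm.state();im,d=arm.camera("wrist");np.savez("w6.npz",im=im,d=d,pos=s["tcp_pos"],rot=s["tool_rot"])
c=cam("wrist",s);Rt=R.from_euler('xyz',s["tool_rot"]);ht=s["tcp_pos"]+Rt.apply([0,0,-.0188])
u,v=proj(c,[ht])[0].astype(int);print(u,v)
save("pics/w6.png",cv2.resize(im[v-60:v+60,u-60:u+60],(600,600),interpolation=cv2.INTER_CUBIC))
i=im.astype(int);red=i[...,0]-np.maximum(i[...,1],i[...,2]);m=np.zeros(red.shape,bool);sl=(slice(v-60,v+40),slice(u-40,u+40));m[sl]=red[sl]>35
vv,uu=np.nonzero(m);Q=onz(c,np.c_[uu,vv],ht[2]);print(m.sum(),uu.mean(),vv.mean(),"red in tool mm",(Rt.inv().apply(Q.mean(0)-s["tcp_pos"])*1000).round(1))
V,U=np.mgrid[v-70:v+70,u-70:u+70];e,r=ray(c,np.c_[U.ravel(),V.ravel()]);P=e+r*d[v-70:v+70,u-70:u+70].ravel()[:,None];T=Rt.inv().apply(P-s["tcp_pos"])*1000
k=(abs(T[:,2]+18.8)<3)&(np.hypot(T[:,0],T[:,1])<19)
print(k.sum(),T[k].mean(0).round(2),T[k].min(0).round(1),T[k].max(0).round(1))
E
```

```text
316 267
25 316.56 247.12 red in tool mm [ 11.   -0.2 -18.9]
1500 [  0.41  -0.17 -18.15] [-14.8 -15.7 -21.8] [ 13.6  15.7 -15.8]
```

View pics/w6.png

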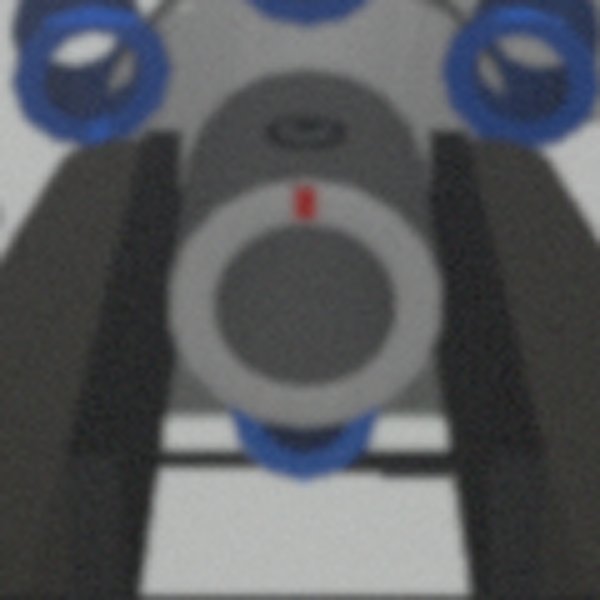

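The rotor in hand shows the screw at crop (305,130) and the mark at (305,202), in line with the tool; the hub is centred to about 0.4 mm. Next I line up over the shaft.

>>> servo_tool --increments '[[[-0.2, -0.1, 2.0], [-0.006, 0.013, 0], 1.5], [[-0.1, -0.05, 2.5], [0, 0, 0], 1.5], [[0, 0, 1.5], [0, 0, 0], 1.5], [[0, 0, 0], [0, 0, 0], 1.5]]'

```text
t: 15.08
tcp_pos: [0.4938, 0.0992, 0.1467]
tool_rot: [3.14, -0.004, -3.134]
contact_force: [0.0, 0.3, -0.6]
finger_gap: 0.297
```

```bash
python3 -c "
from h import *
go([.4945,.1004,.135],3.15)"
```

```text
t15.07 pos [0.4938 0.0992 0.1467] yaw -3.134 gap_mm 27.3 F [ 0.   0.3 -0.6] M [ 0.09 -0.01 -0.03] q6 -1.62 -> shift [-0.08  0.12  1.17] turn [ 0.001 -0.004 -0.001]
```

>>> servo_tool --increments '[[[-0.08, 0.12, 0.4], [0, -0.004, 0], 1.5], [[0, 0, 0.5], [0, 0, 0], 1.5], [[0, 0, 0.5], [0, 0, 0], 1.5], [[0, 0, 0.3], [0, 0, 0], 1.5]]'

```text
t: 15.58
tcp_pos: [0.4962, 0.0997, 0.1307]
tool_rot: [3.141, 0.004, -3.135]
contact_force: [-0.4, 0.5, -1.0]
finger_gap: 0.296
```

```bash
python3 -c "
from h import *
go([.4945,.1004,.110],3.15)"
```

```text
t15.57 pos [0.4962 0.0997 0.1307] yaw -3.135 gap_mm 27.2 F [-0.4  0.5 -1. ] M [ 0.11  0.03 -0.03] q6 -1.62 -> shift [0.18 0.07 2.06] turn [ 0.001  0.004 -0.002]
```

>>> servo_tool --increments '[[[0.18, 0.07, 0], [0, 0.004, 0], 1.5], [[0.05, 0, 0.4], [0, 0, 0], 1.5], [[0.05, 0, 0.5], [0, 0, 0], 1.5], [[0, 0, 0.5], [0, 0, 0], 1.5]]'

```text
t: 16.08
tcp_pos: [0.4935, 0.1006, 0.1162]
tool_rot: [3.141, 0.001, -3.135]
contact_force: [-0.7, -0.9, -2.0]
finger_gap: 0.295
```

```bash
python3 -c "
from h import *
go([.4945,.1004,.0862],3.15)"
```

```text
t16.07 pos [0.4935 0.1006 0.1162] yaw -3.135 gap_mm 27.1 F [-0.7 -0.9 -2. ] M [-0.   -0.02 -0.  ] q6 -1.62 -> shift [-0.09 -0.02  3.  ] turn [ 0.001  0.001 -0.002]
```

The rotor is on the shaft (underside about 91 mm) with almost no force. Continuing down past the screw level.

>>> servo_tool --increments '[[[-0.05, 0, 0.5], [0, 0, 0], 1.5], [[0, 0, 0.5], [0, 0, 0], 1.5], [[0, 0, 0.5], [0, 0, 0], 1.5], [[0, 0, 0.4], [0, 0, 0], 1.5]]'

```text
t: 16.58
tcp_pos: [0.4938, 0.1006, 0.0954]
tool_rot: [3.141, -0.0, -3.135]
contact_force: [1.1, -0.3, -0.7]
finger_gap: 0.294
```

```bash
python3 -c "
from h import *
go([.4945,.1004,.0862],3.15)"
```

```text
t16.57 pos [0.4938 0.1006 0.0954] yaw -3.135 gap_mm 27.1 F [ 1.1 -0.3 -0.7] M [ 0.04  0.04 -0.03] q6 -1.62 -> shift [-0.07 -0.02  0.92] turn [ 0.001 -0.    -0.002]
```

Past the 16 mm stop (TCP would be 0.102), so the screw is on the flat. Down to the shoulder.

>>> servo_tool --increments '[[[0, 0, 0.4], [0, 0, 0], 1.5], [[0, 0, 0.3], [0, 0, 0], 1.5], [[0, 0, 0.3], [0, 0, 0], 1.5], [[0, 0, 0.2], [0, 0, 0], 1.5]]'

```text
t: 17.08
tcp_pos: [0.4946, 0.1006, 0.0859]
tool_rot: [3.141, 0.0, -3.134]
contact_force: [-9.5, -0.6, 18.1]
finger_gap: 0.295
```

```bash
python3 -c "
from h import *
go([.4945,.1004,.0862],3.15)"
```

```text
t17.07 pos [0.4946 0.1006 0.0859] yaw -3.134 gap_mm 27.1 F [-9.5 -0.6 18.1] M [-0.07  1.82 -0.04] q6 -1.62 -> shift [ 0.01 -0.02 -0.03] turn [ 0.001  0.    -0.001]
```

>>> servo_tool --increments '[[[0.05, 0, 0.03], [0, 0, 0], 1.5], [[0, 0, 0.02], [0, 0, 0], 1.5], [[0, 0, 0.02], [0, 0, 0], 1.5]]'

```text
t: 17.45
tcp_pos: [0.4943, 0.1006, 0.0862]
tool_rot: [3.141, 0.0, -3.134]
contact_force: [-1.4, -0.9, 3.3]
finger_gap: 0.294
```

```bash
python3 -c "
from h import *
go([.4945,.1004,.0862],3.15)
im,d=arm.camera('top');im2,_=arm.camera('scene')
o=np.hstack([cv2.resize(im[185:290,200:325],(400,336),interpolation=cv2.INTER_CUBIC),cv2.resize(im2[100:285,150:370],(400,336),interpolation=cv2.INTER_CUBIC)])
save('pics/fin.png',o)
s=arm.state();w,_=arm.camera('wrist');c=cam('wrist',s)
Rt=R.from_euler('xyz',s['tool_rot']);ht=s['tcp_pos']+Rt.apply([0,0,-.0188])
u,v=proj(c,[ht])[0].astype(int)
i=w.astype(int);red=i[...,0]-np.maximum(i[...,1],i[...,2]);m=np.zeros(red.shape,bool);m[v-60:v+10,u-40:u+40]=red[v-60:v+10,u-40:u+40]>35
n,l,st,cc=cv2.connectedComponentsWithStats(m.astype(np.uint8))
for k in range(1,n): print(st[k,4],cc[k],onz(c,cc[k],.105)[0].round(4))
h=cv2.cvtColor(w,cv2.COLOR_RGB2HSV);b=((h[...,0]>100)&(h[...,0]<130)&(h[...,1]>110)&(h[...,2]>50)).astype(np.uint8)
save('pics/finw.png',cv2.resize(w[max(v-130,0):v+50,u-110:u+110],(660,540),interpolation=cv2.INTER_CUBIC))
go([.4945,.1004,.0862],3.15)
"
```

```text
t17.45 pos [0.4943 0.1006 0.0862] yaw -3.134 gap_mm 27.1 F [-1.4 -0.9  3.3] M [0.06 0.34 0.04] q6 -1.62 -> shift [-0.02 -0.02 -0.  ] turn [ 0.001  0.    -0.001]
26 [316.5        247.23076923] [0.4834 0.1003 0.105 ]
20 [316.05 265.85] [0.4935 0.1002 0.105 ]
t17.60 pos [0.4943 0.1006 0.0862] yaw -3.134 gap_mm 27.0 F [-1.7  0.6  3.2] M [ 0.06  0.36 -0.07] q6 -1.62 -> shift [-0.02 -0.02 -0.  ] turn [ 0.001  0.    -0.001]
```

View pics/finw.png

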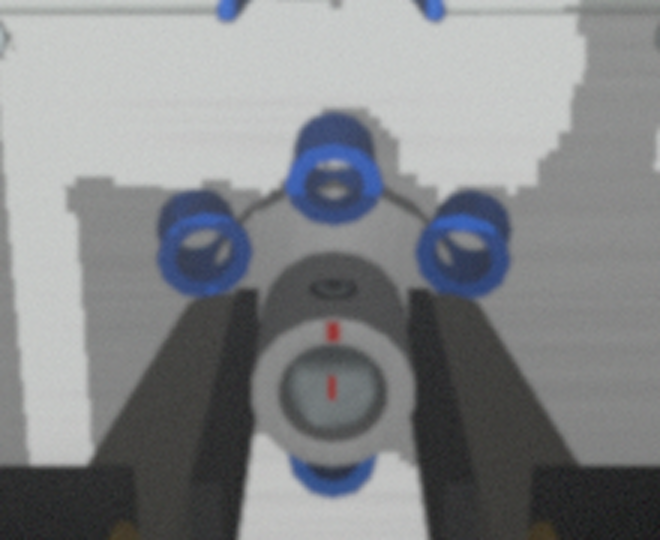

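View pics/fin.png

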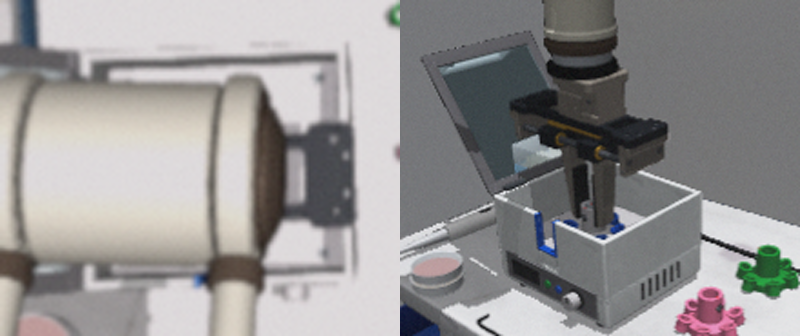

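The wrist view shows the hub mark (333,331) and the shaft mark (332,387) in line with the middle of the blue slot edges (228 and 435, middle 331). The scene view shows the lid on its stop. Handing in.

```bash
python3 -c "
from h import *
print(arm.job_done());go([.4945,.1004,.0862],3.15)"
```

```text
the job is handed in; nothing more can be done
None
the job is handed in; nothing more can be done
```

The spinner is ready for you to tighten the screw. The lid is on its stop, the flat faces the key slot, and the rotor is fully home, still in my grip (30 N setting). I handed the job in at about 17.6 s.

- **Lid:** I lifted it by the bar to about 1.8 rad and let it fall over the last part. The last picture shows it leaning on its stop.
- **Shaft:** The flat started about 1.16 rad anticlockwise of the slot. The pads closed to about 12.5 mm, which means they were on flat and back. I turned it to face the slot before the rotor went on, and its mark then read within about 0.01 rad.
- **Rotor:** It went down past the height where a misplaced screw would stop it, and seated on the shoulder at tool height 86 mm, as expected. It is pressed down with about 3 N. The hub mark, the shaft mark and the middle of the slot line up in the last wrist picture.

I never reached near the tape roll or the bottle, but I did not check their positions again at the end. On the first try at the bar, the fingers were about 6 mm off centre and pushed it sideways with about 16 N. On seating, the rotor briefly pressed with about 18 N before I eased it off. No check failed or disagreed.

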